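Shift the fly box along its ladder rack

ROBOT

A 6-joint arm with a two-finger parallel gripper is mounted at the origin on the work surface. World frame = base frame: x ahead of the robot, y to its left, z up, the work surface at z = 0. Lengths are in m, angles in rad, forces in N, time in s.
With the tool pointing down it reaches from about 0.225 to 0.725 m from the base axis. Payload 3.1 kg.
Tool frame: the origin (TCP) lies midway between the tips of the shut fingers; the grasp point (between the pads) lies 19 mm behind it (env.hold_point_z is the z of the grasp point in the tool frame, in m); z points along the fingers, y is the line along which they close (so a half turn about z gives the same grasp; the last joint's range is limited). The gripper opens to 85 mm and grips with 20 to 120 N. Pads are 22 mm wide; open, the fingers measure 114 mm over their backs; the gripper's body (76 mm by 85 mm) begins 54 mm behind the grasp point. The pads swing forward as they close: fully open they stand 13 mm farther back than shut.
Start: joints at [1.075, 0.048, 0.099, 1.622, 0, 1.443], TCP at [0.189, 0.49, 0.231] pointing down, gripper open.
Joint ranges: [-2.91, 2.91], [-0.99, 1.94], [-1.21, 1.42], [-2.12, 2.29], [-1.49, 1.47], [-3.14, 3.14]. Speed limits (rad/s): [2.79, 2.79, 3.14, 3.14, 3.14, 3.14].

INTERFACE

Orientations are given as a unit quaternion [w, x, y, z].
In Python, from rig import env, optics gives the robot as it stands.
- The arm moves only by the shell command python3 -m pendant 'ROWS'. ROWS is text: rows parted by semicolons, each of 7 numbers parted by spaces: the turn, a rotation vector about the tool's x, y, z in degrees, then the shift along the tool's x, y, z in m, then the gripper command: -1 is fully open, 1 is shut, values between are in proportion. A call has exactly 8 rows; each row is the pose to reach, as a shift and turn from the pose commanded when the call began, along the tool's axes at that moment; what a row does not reach only later rows make up. A row lasts 1/8 s, in which the tool goes at most 62.5 mm and 10.7 degrees, less where a joint would pass 70% of its speed; a pose out of reach is approached as far as the arm can. A call with a gripper value outside its range is refused whole. The fingers move at their own pace and stop on an object; the grip force is fixed at half the most. Time passes only in rows, so rows that repeat a pose let the fingers close, or fill a call up. It gives the time, the measured TCP pose, the force, the opening and the grip force at its end, in the units of the state.
- env.observe(): the state, without advancing time (a new reading comes with each control period).
- optics.camera(name): name is "scene" or "top" or "wrist"; returns the picture (480x640x3 uint8, red, green, blue); there is no depth.
- optics.camera_model(name): a dict with "K" (3x3 intrinsics, pixels), "R" (3x3) and "t" (3): a world point X has camera coordinates R X + t; the wrist camera has in their place "hand_eye" (4x4, takes a point from camera to tool coordinates, whose origin is the TCP and whose axes are the flange's). Camera axes: x right, y down, z forward; pixel columns grow to the right and rows downward; lengths in m; the calibration is good to about 2 mm. A picture is of the moment at which its call begins: read the wrist's pose just before it. camera_model takes no time and is no camera call.
- env.job_done(): hands the job in; it is judged then, once.
The state is a dict: "time_s": time; "joint_positions": joint angles; "dq": joint speeds; "effort": joint torques, N m; "tcp_pos": TCP position; "orientation": TCP orientation; "ft_force": force on the tool from outside, world axes, zero at the start; "torque": the same for the moment, N m; "width": finger opening in m; "grasp_force": force on a finger pad.
Only numpy, scipy, OpenCV 4.12 (cv2) and the standard library are available. Lean on these libraries where they do the work, as an engineer would, in place of code of your own. Each camera call takes 0.05 s, during which the arm holds its last target. There are 200 camera calls.

TASK

Shift the green fly box on its ladder rack to the place marked by the yellow flag: lift its front tab so that the tongue comes out of the middle notch, slide the box along while it is raised, and let it drop fully home into the notch there. The notch is only roughly in line with the flag, so feel for it. Do not tip the box steeply (20 degrees at most), and leave the vise, the cup and the varnish jar where they stand.

Things in the scene. Friction and masses are not known exactly. Their poses are not given: they have to be found in the camera images.
- rack: Ladder rack fixed on the table: wooden base board 250 (x) x 340 (y) x 12 mm; origin at the centre of its underside, on the table; x from the robot's side to the back, y along the rack, z up. An aluminium notch rail runs along y at x = -90 mm (front face at -98 mm) and a 12 mm steel guide rod along y at x = +90 mm, 85 mm above the table.
- notch_mid (a point): Mouth of the rail's fixed middle notch, level with the tooth tops, 80 mm above the table. Notches are 24 mm wide (y), 18 mm deep. Two more are in dark steel catches, clamped by hand 60 to 80 mm from the middle, one each side; the catches are not tracked. The tooth tops are level and smooth from notch to notch.
- tab_edge (a point): Middle of the lower front edge of the lifting tab, the front end of the black plate (96 mm wide, 6 mm thick) under the green box. The tab juts 52 mm past the rail's front face towards the robot, underside 85 mm above the table, open air below. Fingers tilted 45 to 60 degrees below level fit under it from the robot's side. Lifting here takes 2 to 3.5 N. 240 mm in front of the rod axis.
- web_mid (a point): Centre of the upright web under the middle of the tab: 12 mm thick (y), 22 mm high, from 2 to 38 mm behind the tab's front edge. Fingers on either side of it can push the box along.
- tongue (a point): Axis of the round steel tongue under the plate, 60 mm behind the tab's front edge: 18 mm wide (y), its bottom 15 mm below the tooth tops when fully home.
- box_mid (a point): Centre of the green fly box, 140 x 92 mm and 36 mm high, fixed on the black plate that is hinged about the guide rod and slides along it. Box and plate weigh about 0.35 to 0.65 kg.
- carriage (a joint): Position of the box along the guide rod (m): 0 at the middle of the rack, growing towards the rack's +y, stops at +-0.092. It holds where it is left; sliding it takes about 1 to 2 N when raised.
- tray (a joint): Tilt of the box about the guide rod (rad): 0 (give or take 0.005) when fully home in a notch, growing as the tab is lifted. About 0.083 when the tongue rests on the tooth tops; the tongue passes over them freely from about 0.09. It falls back by its own weight, and dips below 0.083 as the tongue enters a notch.
- flag_yellow: Yellow upright flag, 44 mm wide and 105 mm high, fixed on the back of the rack's base board behind the guide rod; origin at the centre of its underside, axes as the rack's. It stands 70 mm to one side of the rack's middle (along y), on either side. The notch of this place lies within 10 mm of the flag's centre along the rack's y.
- flag_blue: The same flag in blue, on the other side: the place that is not wanted.
- vise_mid (a point): Bystander: fly-tying vise on a round black foot of 110 mm, steel stem, 245 mm high in all; point on its stem 100 mm above the table.
- cup_mid (a point): Bystander: white cup, 76 mm wide, 85 mm high; point at its centre, half-way up.
- varnish_mid (a point): Bystander: amber varnish jar, 48 mm wide, 75 mm high; point at its centre, half-way up.

How it is judged:
On the way:
1. the tab is lifted so that the tongue is out of its notch (value of joint tray above 0.07 rad), for 0.2 s.
At the end, for the whole second after the job is handed in: The box is at rest, fully down (tilt under 0.015 rad) in the notch at the yellow flag (tab within 20 mm of the flag's centre along the rack) (value of joint tray below 0.015 rad and y of tab_edge in the frame of flag_yellow between -0.02 and 0.02 m and velocity of joint carriage between -0.01 and 0.01 m/s and velocity of joint tray between -0.05 and 0.05 rad/s); the robot touches nothing.
It fails at once if the box is tipped steeply (over 0.37 rad, 21 degrees) (value of joint tray above 0.37 rad).
It fails at once if the vise is moved more than 15 mm (distance of vise_mid from where it was at the start of the episode above 0.015 m).
It fails at once if the cup is moved more than 15 mm (distance of cup_mid from where it was at the start of the episode above 0.015 m).
It fails at once if the varnish jar is moved more than 15 mm (distance of varnish_mid from where it was at the start of the episode above 0.015 m).
It also fails if it takes over 45 s, if anything falls off the work surface, if the arm or the gripper's body presses on something with over 40 N, if the wrist force passes 120 N, or if a joint passes its speed limit or range.

## Working session

There is one attempt and no reset: what is moved stays moved. The work goes in short steps, Python scripts to look and compute and a shell command to move; the robot and the scene stay as the last step left them, time stands still between calls to the robot, and variables do not carry over. Pictures are saved under pics/ and viewed, at most 10 in all, crops included, and the job is handed in when it is done.

```bash
mkdir -p pics; ls; python3 - <<'E'
from rig import env, optics
import cv2, numpy as np
for n in ("scene","top"):
    cv2.imwrite(f"pics/{n}0.png", optics.camera(n)[:,:,::-1])
    m=optics.camera_model(n); print(n,{k:np.round(v,4).tolist() for k,v in m.items() if k in("K","R","t")})
print({k:np.round(v,3).tolist() for k,v in env.observe().items()}, env.hold_point_z)
E
```

```text
pics
scene {'K': [[468.2281, 0.0, 319.2472], [0.0, 468.2281, 239.9764], [0.0, 0.0, 1.0]], 'R': [[0.2501, 0.9681, -0.0169], [0.78, -0.2118, -0.5889], [-0.5737, 0.1341, -0.808]], 't': [-0.1865, -0.467, 1.3319]}
top {'K': [[593.1165, 0.0, 325.7437], [0.0, 593.1165, 243.3658], [0.0, 0.0, 1.0]], 'R': [[-0.0091, -0.9997, 0.0234], [-0.9818, 0.0045, -0.1899], [0.1897, -0.0247, -0.9815]], 't': [0.0242, 0.6668, 1.2632]}
{'time_s': 0.1, 'joint_positions': [1.075, 0.049, 0.098, 1.622, -0.0, 1.443], 'dq': [-0.001, -0.002, 0.004, -0.002, 0.001, -0.001], 'effort': [0.002, -33.985, 32.094, 0.016, -0.0, -0.0], 'tcp_pos': [0.189, 0.489, 0.23], 'orientation': [-0.0, 0.183, 0.983, -0.001], 'ft_force': [1.227, 0.194, -1.084], 'torque': [0.026, 0.008, -0.021], 'grasp_force': 0.0, 'width': 0.086} -0.0187
```

View pics/scene0.png

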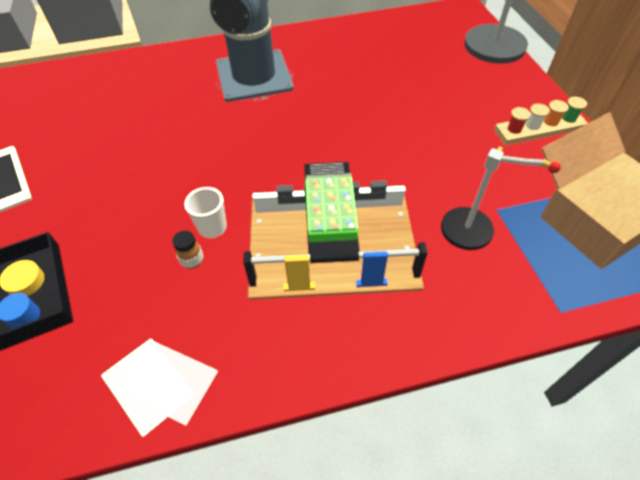

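View pics/top0.png

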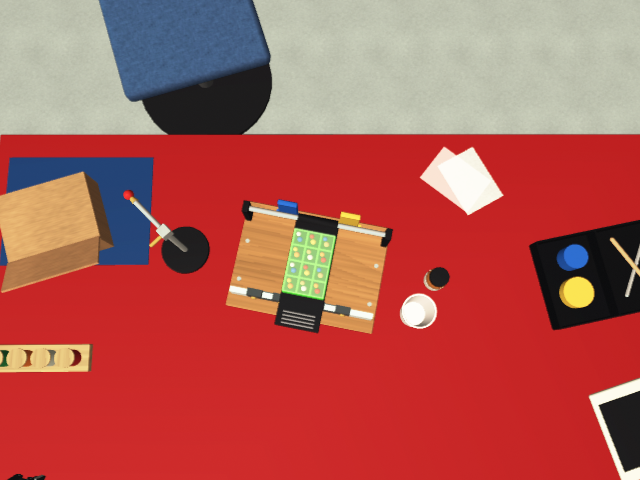

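The scene view, taken from the back, shows yellow and blue flags at (298,272) and (373,268). In the top view the rack spans (227..390, 203..333) and the tab's front edge runs about (275,326)–(318,332). Yellow flag is on the -y side at (350,218), with the cup at (418,311) and the jar at (437,278).

```bash
cat > h.py <<'E'
import numpy as np, cv2
from rig import env, optics
def ray(n,uv,z):
    m=optics.camera_model(n); R,t,K=map(np.array,(m["R"],m["t"],m["K"]))
    c=-R.T@t; d=R.T@np.linalg.inv(K)@np.array([uv[0],uv[1],1.]); return c+d*(z-c[2])/d[2]
def proj(n,X):
    m=optics.camera_model(n); p=np.array(m["K"])@(np.array(m["R"])@X+m["t"]); return p[:2]/p[2]
E
python3 - <<'E'
from h import *
im=cv2.imread("pics/top0.png"); hsv=cv2.cvtColor(im,cv2.COLOR_BGR2HSV); H,S,V=cv2.split(hsv)
roi=np.zeros(H.shape,np.uint8); roi[190:345,215:400]=1
red=((H<5)|(H>174))&(S>180)
m=((~red)&(roi>0)).astype(np.uint8)
wood=((H>7)&(H<22)&(S>70)&(S<190)&(V>100)&(roi>0)).astype(np.uint8)
def big(m):
    c=max(cv2.findContours(m,cv2.RETR_EXTERNAL,cv2.CHAIN_APPROX_NONE)[0],key=cv2.contourArea); return c
pts=cv2.findNonZero(cv2.morphologyEx(wood,cv2.MORPH_OPEN,np.ones((3,3))))
W=np.array([ray("top",p[0],0.012)[:2] for p in pts],np.float32)
r=cv2.minAreaRect(W); print("board",r, cv2.boxPoints(r).round(3).tolist())
for nm,lo,hi in(("yel",22,33),("blue",105,125)):
    mm=((H>lo)&(H<hi)&(S>130)&(V>100)&(roi>0)).astype(np.uint8); mm[240:]=0
    M=cv2.findNonZero(mm); q=M.reshape(-1,2).mean(0); print(nm,q,len(M),ray("top",q,0.1).round(4))
blk=((V<60)&(roi>0)).astype(np.uint8); blk[:285]=0
c=big(blk); print("tab px",cv2.boxPoints(cv2.minAreaRect(c)).round(1).tolist())
for p in((275,326),(317.5,332)): print(ray("top",p,0.091).round(4))
cv2.imwrite("pics/crop.png",cv2.resize(im[270:345,215:400],None,fx=4.3,fy=4.3,interpolation=cv2.INTER_CUBIC))
for n,p,z in(("cup",(418,311),.085),("jar",(437,278),.075)): print(n,ray("top",p,z).round(3))
E
```

```text
Traceback (most recent call last):
  File "h.py", line 4, in ray
    m=optics.camera_model(n); R,t,K=map(np.array,(m["R"],m["t"],m["K"]))
ValueError: time passes only in moves, steps and waits
```

```bash
sed -i 's/^def ray/import functools\ncm=functools.lru_cache(None)(lambda n: optics.camera_model(n))\ndef ray/; s/m=optics.camera_model(n);/m=cm(n);/' h.py
python3 - <<'E'
from h import *
im=cv2.imread("pics/top0.png"); hsv=cv2.cvtColor(im,cv2.COLOR_BGR2HSV); H,S,V=cv2.split(hsv)
roi=np.zeros(H.shape,np.uint8); roi[190:345,215:400]=1
wood=((H>7)&(H<22)&(S>70)&(S<190)&(V>100)&(roi>0)).astype(np.uint8)
def big(m): return max(cv2.findContours(m,cv2.RETR_EXTERNAL,cv2.CHAIN_APPROX_NONE)[0],key=cv2.contourArea)
pts=cv2.findNonZero(cv2.morphologyEx(wood,cv2.MORPH_OPEN,np.ones((3,3))))
W=np.array([ray("top",p[0],0.012)[:2] for p in pts],np.float32)
r=cv2.minAreaRect(W); print("board",r, cv2.boxPoints(r).round(3).tolist())
for nm,lo,hi in(("yel",22,33),("blue",105,125)):
    mm=((H>lo)&(H<hi)&(S>130)&(V>100)&(roi>0)).astype(np.uint8); mm[240:]=0
    M=cv2.findNonZero(mm); q=M.reshape(-1,2).mean(0); print(nm,q,len(M),ray("top",q,0.1).round(4))
blk=((V<60)&(roi>0)).astype(np.uint8); blk[:285]=0
c=big(blk); print("tab px",cv2.boxPoints(cv2.minAreaRect(c)).round(1).tolist())
for p in((275,326),(317.5,332)): print(ray("top",p,0.091).round(4))
cv2.imwrite("pics/crop.png",cv2.resize(im[270:345,215:400],None,fx=4.3,fy=4.3,interpolation=cv2.INTER_CUBIC))
for n,p,z in(("cup",(418,311),.085),("jar",(437,278),.075)): print(n,ray("top",p,z).round(3))
E
```

```text
board ((0.6242804527282715, 0.05814051628112793), (0.3387686014175415, 0.2490406036376953), 78.48051452636719) [[0.46799999475479126, -0.08299999684095383], [0.7120000123977661, -0.13300000131130219], [0.7799999713897705, 0.19900000095367432], [0.5360000133514404, 0.24899999797344208]]
yel [349.87096774 216.52688172] 93 [ 0.7197 -0.0329  0.1   ]
blue [287.16513761 206.57798165] 218 [0.7426 0.1047 0.1   ]
tab px [[274.5, 324.0], [280.20001220703125, 292.20001220703125], [323.8999938964844, 300.20001220703125], [318.1000061035156, 331.8999938964844]]
[0.483 0.13  0.091]
[0.4697 0.0397 0.091 ]
cup [ 0.513 -0.178  0.085]
jar [ 0.586 -0.224  0.075]
```

View pics/crop.png

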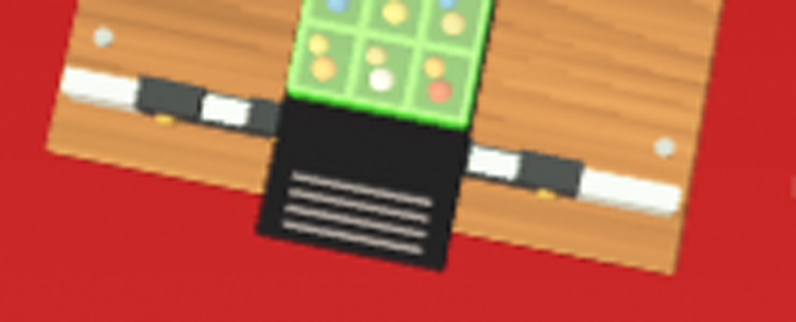

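The crop shows dark catches centred near (170,97) and (550,172), each with a brass screw below it. The tab front runs from (258,235) to (443,270).

```bash
cat >> h.py <<'E'
from scipy.spatial.transform import Rotation as Ro
C=np.array([.6243,.0581,0]); a=np.radians(-11.5)
fx=np.array([np.cos(a),np.sin(a),0]); ry=np.array([-np.sin(a),np.cos(a),0]); ez=np.array([0,0,1.])
def rack(p): d=np.array(p)-C; return np.array([d@fx,d@ry,d[2]]).round(4)
def world(x,y,z): return C+x*fx+y*ry+z*ez
def pose(s=None):
    s=s or env.observe(); q=s["orientation"]; return np.array(s["tcp_pos"]),Ro.from_quat([q[1],q[2],q[3],q[0]])
def goal(th=47):
    t=np.radians(th); z=np.cos(t)*fx-np.sin(t)*ez; return Ro.from_matrix(np.c_[np.cross(ry,z),ry,z])
def delta(p,R=None):
    p0,R0=pose(); R=R or goal(); return np.degrees((R0.inv()*R).as_rotvec()).round(2), R0.inv().apply(p-p0).round(4)
E
python3 - <<'E'
from h import *
for n,p,z in(("catchR",(342.9,310),.08),("catchL",(254.5,292.6),.08),("tabA",(275,326),.091),("tabB",(317.8,332.3),.091),("yel",(349.9,216.5),.1),("blue",(287.2,206.6),.1),("cup",(418,311),.085),("jar",(437,278),.075),("vise",(185,249),0)):
    w=ray("top",p,z); print(n,w.round(3),rack(w))
tgt=world(-.1455,0,.0535); pre=tgt-.1*goal().as_matrix()[:,2]
print(tgt,pre,delta(pre),rack(pose()[0]))
E
```

```text
catchR [ 0.517 -0.016  0.08 ] [-0.0906 -0.0937  0.08  ]
catchL [0.556 0.176 0.08 ] [-0.0906  0.1015  0.08  ]
tabA [0.483 0.13  0.091] [-0.1528  0.0423  0.091 ]
tabB [0.469 0.039 0.091] [-0.1484 -0.0496  0.091 ]
yel [ 0.72  -0.033  0.1  ] [ 0.1117 -0.0702  0.1   ]
blue [0.743 0.105 0.1  ] [0.1066 0.0691 0.1   ]
cup [ 0.513 -0.178  0.085] [-0.062  -0.2533  0.085 ]
jar [ 0.586 -0.224  0.075] [ 0.0187 -0.2845  0.075 ]
vise [0.667 0.346 0.   ] [-0.0152  0.2908  0.    ]
[0.48172096 0.08710803 0.0535    ] [0.41489025 0.10070489 0.12663537] (array([ -3.71, -42.92,  -9.07]), array([-0.351 , -0.2811,  0.1041])) [-0.513   0.3357  0.2302]
```

```bash
python3 - <<'E'
from h import *
for c in((203,100),(250,112),(520,165),(582,178),(137,90)):
    print(c,rack(ray("top",(215+c[0]/4.3,270+c[1]/4.3),.08)))
E
python3 -m pendant '-3.7 -42.9 -9.1 -0.35 -0.28 0.104 0.39;-3.7 -42.9 -9.1 -0.35 -0.28 0.104 0.39;-3.7 -42.9 -9.1 -0.35 -0.28 0.104 0.39;-3.7 -42.9 -9.1 -0.35 -0.28 0.104 0.39;-3.7 -42.9 -9.1 -0.35 -0.28 0.104 0.39;-3.7 -42.9 -9.1 -0.35 -0.28 0.104 0.39;-3.7 -42.9 -9.1 -0.35 -0.28 0.104 0.39;-3.7 -42.9 -9.1 -0.35 -0.28 0.104 0.39'
python3 - <<'E'
from h import *
tgt=world(-.1455,0,.0535)
print(pose()[0],rack(pose()[0]),delta(tgt),env.observe()["width"],env.observe()["ft_force"])
cv2.imwrite("pics/w1.png",optics.camera("wrist")[:,:,::-1])
E
```

```text
(203, 100) [-0.0888  0.0848  0.08  ]
(250, 112) [-0.0901  0.0603  0.08  ]
(520, 165) [-0.0901 -0.0783  0.08  ]
(582, 178) [-0.0905 -0.1101  0.08  ]
(137, 90) [-0.0902  0.1184  0.08  ]
time_s: 1.1
tcp_pos: [0.419, 0.1028, 0.1222]
orientation: [0.359, 0.097, 0.927, -0.041]
ft_force: [-0.3, 1.0, -0.6]
width: 0.0259
grasp_force: 0.0
[0.41902318 0.10284646 0.12221479] [-0.2101  0.0029  0.1222] (array([-0.66, -0.6 , -0.18]), array([-0.0014, -0.0018,  0.0943])) 0.025948063311538615 [-0.32230969  0.96349685 -0.59319818]
```

View pics/w1.png

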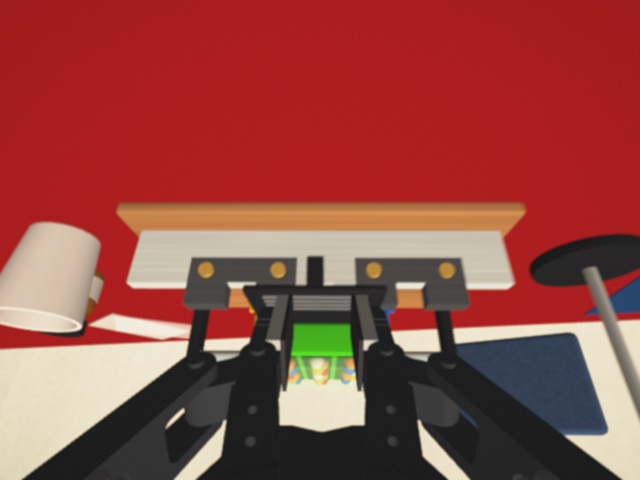

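The wrist view, upside down, shows the web at (315,270) under the tab. The yellow-side catch spans columns 185–297 with screws at 206 and 278, so its notch is at about 242. The blue-side notch is at about 410.

```bash
python3 - <<'E'
from h import *
m=cm("wrist"); K=np.array(m["K"]); T=np.array(m["hand_eye"]); p,R=pose()
def hit(uv,x):
    d=R.apply(T[:3,:3]@np.linalg.solve(K,[uv[0],uv[1],1])); o=R.apply(T[:3,3])+p
    return rack(o+d*((x-(o-C)@fx)/(d@fx)))
for u in((315,270),(307,270),(323,270),(245,287),(387,287)): print(u,hit(u,-.148))
for u in((185,280),(297,275),(206,270),(278,270),(374,270),(447,270),(355,275),(468,280)): print(u,hit(u,-.1))
print(m["K"][0][2])
tgt=world(-.1455,-.002,.0535); print(delta(tgt))
E
```

```text
(315, 270) [-0.148 -0.003  0.076]
(307, 270) [-0.148  -0.0084  0.076 ]
(323, 270) [-0.148   0.0024  0.076 ]
(245, 287) [-0.148  -0.049   0.0883]
(387, 287) [-0.148   0.0445  0.0881]
(185, 280) [-0.1    -0.1105  0.0639]
(297, 275) [-0.1    -0.0193  0.0594]
(206, 270) [-0.1    -0.0948  0.055 ]
(278, 270) [-0.1    -0.0352  0.055 ]
(374, 270) [-0.1     0.0438  0.0549]
(447, 270) [-0.1     0.1035  0.0548]
(355, 275) [-0.1     0.028   0.0593]
(468, 280) [-0.1     0.1189  0.0635]
321.4743717150807
(array([-0.71, -0.46, -0.24]), array([ 0.0004, -0.0033,  0.0945]))
```

```bash
python3 -m pendant '-0.7 -0.5 -0.2 0 -0.004 0.02 0.39;-0.7 -0.5 -0.2 0 -0.004 0.04 0.39;-0.7 -0.5 -0.2 0 -0.004 0.055 0.39;-0.7 -0.5 -0.2 0 -0.004 0.07 0.39;-0.7 -0.5 -0.2 0 -0.004 0.08 0.39;-0.7 -0.5 -0.2 0 -0.004 0.09 0.39;-0.7 -0.5 -0.2 0 -0.004 0.094 0.39;-0.7 -0.5 -0.2 0 -0.004 0.094 0.39'
python3 - <<'E'
from h import *
print(rack(pose()[0]),delta(world(-.1455,-.003,.0815)),env.observe()["width"])
cv2.imwrite("pics/w2.png",optics.camera("wrist")[:,:,::-1])
E
```

```text
time_s: 2.15
tcp_pos: [0.4814, 0.0903, 0.0581]
orientation: [0.367, 0.09, 0.925, -0.034]
ft_force: [0.1, -0.6, -0.6]
width: 0.026
grasp_force: 0.0
[-0.1465  0.0031  0.0581] (array([0.48, 0.23, 0.15]), array([-0.0167, -0.006 , -0.0164])) 0.026006272994179788
```

View pics/w2.png

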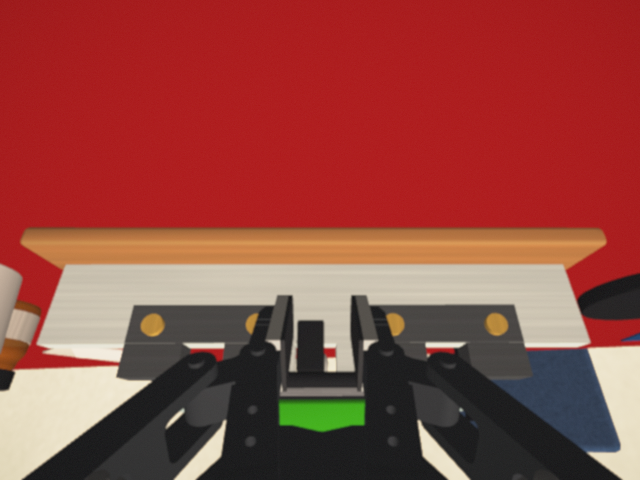

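Fingers (inner faces at columns 288 and 355) straddle the web (310), slightly off-centre. I'll centre on it and raise to contact.

```bash
python3 -m pendant '0 0 0 0 -0.003 0 0.39;0 0 0 0 -0.006 0 0.39;0 0 0 0 -0.006 0 0.45;0 0 0 -0.002 -0.006 -0.002 0.5;0 0 0 -0.004 -0.006 -0.004 0.5;0 0 0 -0.006 -0.006 -0.006 0.5;0 0 0 -0.008 -0.006 -0.008 0.5;0 0 0 -0.008 -0.006 -0.008 0.5'
python3 - <<'E'
from h import *
print(rack(pose()[0]),delta(world(-.1455,-.003,.0815)),env.observe()["width"])
E
```

```text
time_s: 3.2
tcp_pos: [0.4799, 0.0843, 0.0687]
orientation: [0.366, 0.09, 0.926, -0.034]
ft_force: [-1.5, 0.3, -2.9]
width: 0.0213
grasp_force: 1.6
[-0.1467 -0.0031  0.0687] (array([0.48, 0.15, 0.18]), array([-0.0096,  0.0001, -0.0085])) 0.021287016237148897
```

```bash
python3 -m pendant '0 0 0 -0.003 0 -0.003 0.5;0 0 0 -0.006 0 -0.006 0.5;0 0 0 -0.009 0 -0.009 0.5;0 0 0 -0.012 0 -0.012 0.5;0 0 0 -0.015 0 -0.015 0.5;0 0 0 -0.018 0 -0.018 0.5;0 0 0 -0.018 0 -0.018 0.5;0 0 0 -0.018 0 -0.018 0.5'
python3 - <<'E'
from h import *
print(rack(pose()[0]),env.observe()["width"])
cv2.imwrite("pics/w3.png",optics.camera("wrist")[:,:,::-1])
E
```

```text
time_s: 4.2
tcp_pos: [0.4817, 0.084, 0.0956]
orientation: [0.368, 0.091, 0.925, -0.033]
ft_force: [-0.4, 0.0, -2.3]
width: 0.0214
grasp_force: 1.1
[-0.1449 -0.0031  0.0956] 0.021426543448004754
```

View pics/w3.png

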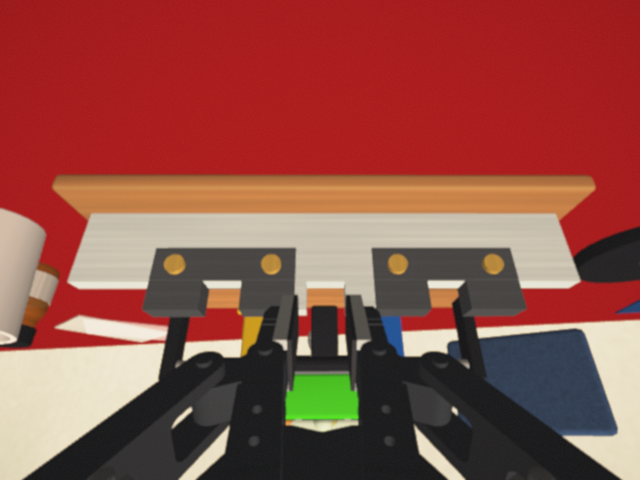

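The tray is raised. The middle notch shows at columns 307–344, the yellow-side notch at 206–241, and the blue-side notch at 428–465.

```bash
python3 - <<'E'
from h import *
m=cm("wrist"); K=np.array(m["K"]); T=np.array(m["hand_eye"]); p,R=pose()
d0=lambda uv:R.apply(T[:3,:3]@np.linalg.solve(K,[uv[0],uv[1],1])); o=R.apply(T[:3,3])+p
for nm,l,r,v in(("yel",206,241,286),("mid",307,344,284),("blue",428,465,284),("web",311,337,330)):
    for x in (-.098,-.09):
        q=[rack(o+d0((u,v))*((x-(o-C)@fx)/(d0((u,v))@fx))) for u in(l,r)]; print(nm,x,q,(q[0]+q[1])/2)
print(delta(world(-.1455,-.065,.0956)))
E
```

```text
yel -0.098 [array([-0.098 , -0.0737,  0.0657]), array([-0.098 , -0.0522,  0.0657])] [-0.098   -0.06295  0.0657 ]
yel -0.09 [array([-0.09  , -0.0764,  0.0627]), array([-0.09  , -0.0541,  0.0628])] [-0.09    -0.06525  0.06275]
mid -0.098 [array([-0.098 , -0.0117,  0.0645]), array([-0.098 ,  0.0111,  0.0645])] [-0.098  -0.0003  0.0645]
mid -0.09 [array([-0.09  , -0.012 ,  0.0615]), array([-0.09  ,  0.0117,  0.0615])] [-0.09    -0.00015  0.0615 ]
blue -0.098 [array([-0.098 ,  0.0631,  0.0646]), array([-0.098 ,  0.0861,  0.0647])] [-0.098    0.0746   0.06465]
blue -0.09 [array([-0.09  ,  0.0658,  0.0616]), array([-0.09  ,  0.0896,  0.0616])] [-0.09    0.0777  0.0616]
web -0.098 [array([-0.098 , -0.009 ,  0.0928]), array([-0.098 ,  0.0061,  0.0928])] [-0.098   -0.00145  0.0928 ]
web -0.09 [array([-0.09  , -0.0091,  0.0909]), array([-0.09  ,  0.0065,  0.0909])] [-0.09   -0.0013  0.0909]
(array([0.48, 0.32, 0.12]), array([ 0.0005, -0.0619, -0.001 ]))
```

```bash
python3 -m pendant '0 0 0 0 -0.006 0 0.5;0 0 0 0 -0.015 0 0.5;0 0 0 0 -0.025 0 0.5;0 0 0 0 -0.035 0 0.5;0 0 0 0 -0.045 0 0.5;0 0 0 0 -0.051 0 0.5;0 0 0 0 -0.054 0 0.5;0 0 0 0 -0.054 0 0.5'
python3 -m pendant '0 0 0 0 0 0 0.5;0 0 0 0.003 0 0.003 0.5;0 0 0 0.006 0 0.006 0.5;0 0 0 0.009 0 0.009 0.5;0 0 0 0.012 0 0.012 0.5;0 0 0 0.012 0 0.012 0.5;0 0 0 0.012 0 0.012 0.5;0 0 0 0.012 0 0.012 0.5'
python3 - <<'E'
from h import *
print(rack(pose()[0]),delta(world(-.1455,-.065,.0956)),env.observe()["ft_force"])
cv2.imwrite("pics/w4.png",optics.camera("wrist")[:,:,::-1])
E
```

```text
time_s: 5.25
tcp_pos: [0.4707, 0.0306, 0.0946]
orientation: [0.367, 0.091, 0.925, -0.034]
ft_force: [-3.5, 1.2, -1.5]
width: 0.0214
grasp_force: 2.1
time_s: 6.25
tcp_pos: [0.471, 0.0312, 0.0788]
orientation: [0.368, 0.09, 0.925, -0.033]
ft_force: [-0.4, -0.2, -0.8]
width: 0.0215
grasp_force: 0.0
[-0.1449 -0.057   0.0788] (array([0.49, 0.35, 0.13]), array([-0.0111, -0.0079, -0.0127])) [-0.39171888 -0.21320197 -0.76152889]
```

View pics/w4.png

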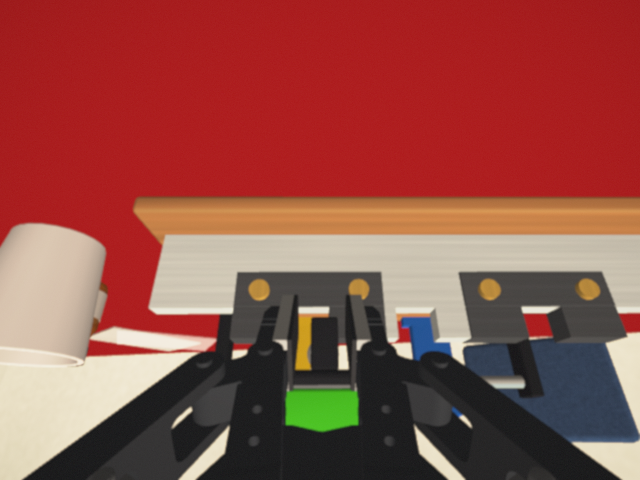

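The web (column 325) rests on the tooth tops. The yellow notch centre (309, midway between the screws) is about 9 mm further along, so I'll creep to it.

```bash
python3 -m pendant '0 0 0 0 -0.002 0 0.5;0 0 0 0 -0.004 0 0.5;0 0 0 0 -0.006 0 0.5;0 0 0 0 -0.0075 0 0.5;0 0 0 0 -0.009 0 0.5;0 0 0 0 -0.0105 0 0.5;0 0 0 0 -0.012 0 0.5;0 0 0 0 -0.012 0 0.5'
python3 - <<'E'
from h import *
print(rack(pose()[0]),env.observe()["ft_force"])
cv2.imwrite("pics/w5.png",optics.camera("wrist")[:,:,::-1])
E
```

```text
time_s: 7.3
tcp_pos: [0.4679, 0.0198, 0.0756]
orientation: [0.365, 0.09, 0.926, -0.034]
ft_force: [-4.3, 1.8, -1.2]
width: 0.021
grasp_force: 3.1
[-0.1456 -0.0687  0.0756] [-4.27836433  1.8200512  -1.22519714]
```

View pics/w5.png

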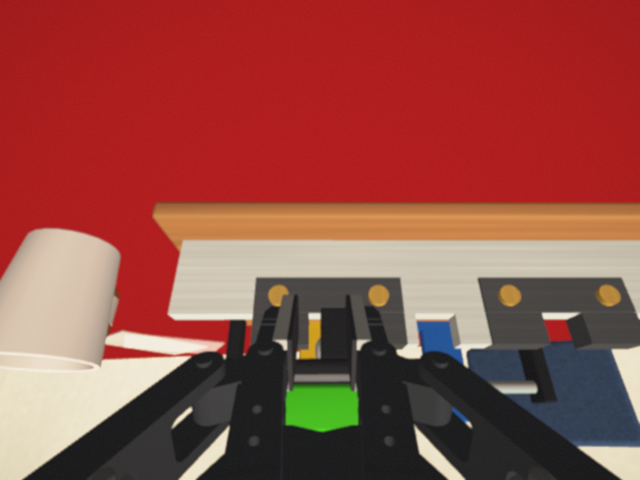

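The web now sits lower relative to the fingers (its edge is at row 308, was 318) and force has appeared, so the tongue has probably entered the notch and rests on the fingers. I'll ease the side push and lower fully.

```bash
python3 -m pendant '0 0 0 0.002 0.001 0.002 0.5;0 0 0 0.004 0.002 0.004 0.5;0 0 0 0.006 0.002 0.006 0.5;0 0 0 0.008 0.003 0.008 0.5;0 0 0 0.011 0.004 0.011 0.45;0 0 0 0.014 0.004 0.014 0.39;0 0 0 0.014 0.004 0.014 0.39;0 0 0 0.014 0.004 0.014 0.39'
python3 - <<'E'
from h import *
print(rack(pose()[0]),env.observe()["ft_force"])
cv2.imwrite("pics/w6.png",optics.camera("wrist")[:,:,::-1])
E
```

```text
time_s: 8.35
tcp_pos: [0.4703, 0.0237, 0.0595]
orientation: [0.368, 0.091, 0.925, -0.034]
ft_force: [-0.2, 1.3, 0.9]
width: 0.0261
grasp_force: 0.0
[-0.144  -0.0644  0.0595] [-0.23500569  1.32988809  0.92154646]
```

View pics/w6.png

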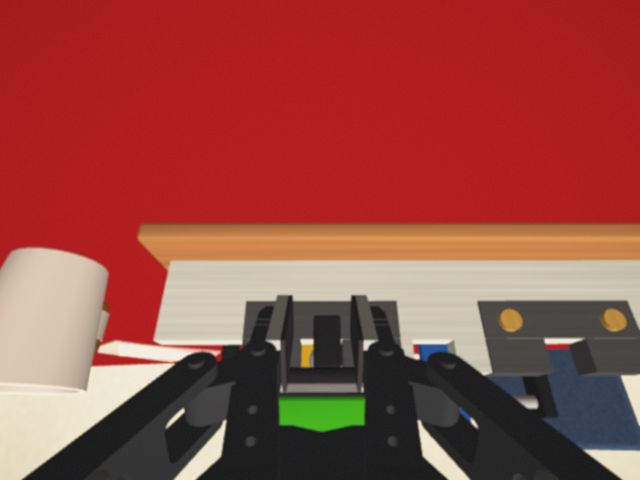

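The web (315–339, lower edge at row 316) sits relative to the fingers just as it did when home at the start, at the same tool height. I'll retract and verify from outside.

```bash
python3 -m pendant '0 0 0 0 0.001 -0.01 0.39;0 0 0 0 0.001 -0.025 0.39;0 0 0 0 0.001 -0.04 0.39;0 0 0 0 0.001 -0.06 0.39;0 0 0 0 0.001 -0.08 0.39;0 0 0 0 0.001 -0.1 0.39;0 0 0 0 0.001 -0.12 0.39;0 0 0 0 0.001 -0.12 0.39'
python3 - <<'E'
from h import *
print(rack(pose()[0]),env.observe()["ft_force"])
t=optics.camera("top")[:,:,::-1]; s=optics.camera("scene")[:,:,::-1]
cv2.imwrite("pics/f.png",np.hstack([cv2.resize(t[190:345,215:400],(390,327)),cv2.resize(s[150:305,235:430],(410,327))]))
for u in ((-.15,.042),(-.15,-.0535)):
    print([ (proj("top",world(u[0],u[1]-d,z))).round(1).tolist() for d in(0,.0625) for z in(.091,.111)])
E
```

```text
time_s: 9.4
tcp_pos: [0.4337, 0.0676, 0.1531]
orientation: [0.351, 0.096, 0.93, -0.046]
ft_force: [0.4, -0.3, -0.1]
width: 0.0258
grasp_force: 0.0
[-0.1886 -0.0286  0.1531] [ 0.41905552 -0.27468896 -0.05209699]
[[275.4, 324.7], [274.8, 324.2], [304.2, 330.4], [304.1, 330.0]]
[[319.4, 333.4], [319.6, 333.0], [348.3, 339.1], [348.9, 338.8]]
```

View pics/f.png

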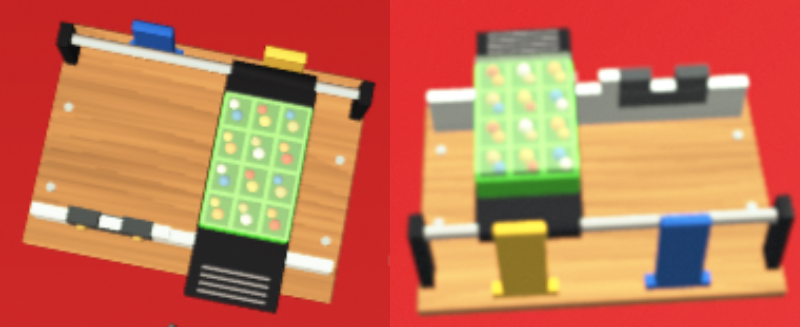

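```bash
python3 - <<'E'
from h import *
s0=cv2.imread("pics/scene0.png"); 
for off,l in((-.003,"start"),(-.0655,"now")):
  for z in(.091,.111): print(l,z,[proj("scene",world(-.15,off+e,z)).round(1).tolist() for e in(-.048,.048)])
s1=optics.camera("scene")[:,:,::-1]
for n,s in(("0",s0),("1",s1)):
    g=s[150:200,270:350].max(2); m=(g<70).astype(np.uint8)
    c=max(cv2.findContours(m,0,1)[0],key=cv2.contourArea).reshape(-1,2)+[270,150]
    i=c[:,1].min(); print(n,"top row",i,"cols",c[c[:,1]<=i+2][:,0].min(),c[c[:,1]<=i+2][:,0].max())
p,R=pose(); z=R.as_matrix()[:,2]; print(env.observe()["joint_positions"],z@fx,z@ry,z[2])
E
```

```text
start 0.091 [[303.1, 162.7], [348.1, 160.5]]
start 0.111 [[302.6, 155.8], [348.4, 153.5]]
now 0.091 [[273.7, 164.1], [318.8, 161.9]]
now 0.111 [[272.7, 157.3], [318.6, 155.0]]
0 top row 192 cols 279 290
1 top row 189 cols 345 349
[ 0.20044481 -0.98932101 -0.95877936  0.93349654 -0.28295724  0.30929717] 0.6564769017237312 -0.024823274833572773 -0.7539375853011625
```

```bash
python3 - <<'E'
from h import *
s0=cv2.imread("pics/scene0.png").astype(float); s1=optics.camera("scene")[:,:,::-1].astype(float)
for s,c in((s0,326),(s1,297)):
    r=s[150:180,c-10:c+11,2].mean(1); i=np.where(r<(r[0]+40)/2)[0][0]
    print("edge row",150+i-1+(r[i-1]-(r[0]+40)/2)/(r[i-1]-r[i]))
print([proj("scene",world(-.15,y,.091))[1].round(2) for y in(-.003,-.0655)])
print(env.observe()["ft_force"])
E
```

```text
edge row 163.74586776859505
edge row 165.30573248407643
[np.float64(161.58), np.float64(163.03)]
[ 0.14040019 -0.45226179 -0.24019132]
```

The tab edge moved 1.56 rows and a level slide predicts 1.45, so the box is fully home. The arm touches nothing.

```bash
python3 -c "
from rig import env
print(env.job_done())"
```

```text
the job is handed in; nothing more can be done
None
```

The green fly box is down in the notch at the yellow flag, the arm was clear of everything, and the job is handed in; it returned no verdict, so my evidence is the camera check showing the box level and about 5 mm from the flag's centre.

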